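# Close and raise the counter lamp

## Task

The battery of the telescoping display lamp has just been put in: push its battery drawer fully shut first. Then pinch the black grip at the top of the lamp's mast so that the red button on its side is squeezed in, pull the mast straight up past the first click to its second stop, as far as it goes, and finish while still gripping it there, fully extended, because it sinks if let go. Leave the other things on the counter alone.

Things in the scene. Friction and masses are not known exactly. Their poses are not given: they have to be found in the camera images.
- lamp: Lamp base, fixed: dark wooden block 150 (x) by 180 (y) by 58 mm high. Origin: centre of its underside, z up; yaw within about 0.6 rad of the world axes. The mast stands on the axis x = 0, y = +45 mm: a fixed brass tube (diameter 23, round foot plate 48) with a dark collar (diameter 36) up to 148 mm, the sliding part above. The battery drawer comes out of the -y side.
- drawer (a joint): Battery drawer, m: 0 = fully shut (front panel against the base), up to 0.07 = fully out along the base's -y. Starts part open. Slides with about 1.5 N of friction and stays where it is left.
- drawer_front (a point): Centre of the outer face of the drawer's flat aluminium front: 124 mm along the base's x, from 12 to 54 mm high, no knob (the dark bar is only a marking). The face looks along the base's -y; push it along +y. Shut, it lies 98 mm from the base's origin along -y. The blue battery pack lies in the drawer, below the panel's top edge.
- mast (a joint): Height of the sliding mast, m: 0 = retracted, as it starts. First stop 0.055: a click, a resistance of some 8 to 12 N felt from 0.049 to 0.055, then it lets go. Second stop 0.11: hard end. Unless the button is in, a latch keeps it from leaving the bottom (about 1 mm of play). The sliding part weighs 0.28 to 0.46 kg, 1 N friction, and let go at the top it sinks back at least to the click.
- grip (a point): Centre of the black block at the mast's top, the grip: 26 by 26 mm, 50 mm tall, axes along the base's; 180 mm above the counter when retracted (block 155 to 205 mm), rising with the mast. Nothing is above it.
- shade (a point): Top centre of the lamp's brass shade (diameter 56, 42 mm tall), 158 mm high when retracted, 90 mm from the mast's axis along the base's +x. Hangs on a thin arm (diameter 8) that leaves the mast just below the grip, 152 mm high. Rises with the mast.
- button (a joint): Release button travel, m: 0 = out, 0.005 = fully in; sprung, fully in takes about 4.5 N. With the mast down, the latch is free from about 0.0035.
- button_face (a point): Centre of the red button's outer face (18 wide, 34 mm tall) on the +y side of the grip: 19 mm from the grip's centre when out, 14 mm when in (1 mm proud of the block). Closing the fingers across the block along the base's y presses it: 32 mm across with the button out, 27 mm with it in.
- cloche: Bystander: glass bell jar over a candle on a round wooden foot, diameter 116 mm, 183 mm tall. Origin under its centre. Loose, leave alone.
- gift_box: Bystander: crimson gift box with a brass-coloured band, 104 by 134 mm, 64 mm tall. Origin under its centre. Loose, leave alone.
- candle_jar: Bystander: amber candle jar with brass lid, diameter 72 mm, 85 mm tall. Origin under its centre. Loose, leave alone.

How it is judged:
By the outcome, as a careful person would: the job done as asked, in the order asked, and still so for the second after the job is handed in, while the arm keeps its last pose, push and grip.
It also fails if it takes over 51 s, if anything falls off the work surface, if the arm or the gripper's body presses on something with over 40 N, if the wrist force passes 120 N, or if a joint passes its speed limit or range.

## Robot

A 6-joint arm with a two-finger parallel gripper is mounted at the origin on the work surface. World frame = base frame: x ahead of the robot, y to its left, z up, the work surface at z = 0. Lengths are in m, angles in rad, forces in N, time in s.
With the tool pointing down it reaches from about 0.35 to 0.775 m from the base axis. Payload 5.5 kg.
Tool frame: the origin (TCP) lies on the centre line of the jaws, within the pads' length; the fingertips stand 25 mm ahead of it and the grasp point (between the pads) lies 6 mm ahead of it; z points along the fingers, y is the line along which they close (so a half turn about z gives the same grasp; the last joint's range is limited). The gripper opens to 85 mm and grips with 20 to 120 N. Pads are 22 mm wide; open, the fingers measure 114 mm over their backs; the gripper's body (76 mm by 85 mm) begins 54 mm behind the grasp point. The pads swing forward as they close: fully open they stand 13 mm farther back than shut.
Start: joints at [-1.484, 0.313, 0.046, 1.304, 0, 1.431], TCP at [0.129, -0.56, 0.256] pointing down, gripper open.
Joint ranges: [-2.76, 2.76], [-0.86, 1.69], [-1.03, 1.26], [-2.2, 2.34], [-1.47, 1.5], [-3.14, 3.14]. Speed limits (rad/s): [2.57, 2.57, 3.14, 3.14, 3.14, 3.14].

## Interface

Orientations are given as a unit quaternion [x, y, z, w].
In Python, from rig import bot gives the robot as it stands.
- The arm moves only by the tool jog_arm, never from a script. Its argument "targets" is a list of rows, each an object with "offset": the shift along the tool's x, y, z in cm, a list of three; "turn": the turn about the tool's z in degrees. In form: [{"offset": [tx, ty, tz], "turn": turn}, ...]. A call has 1 to 10 rows; each row shifts and turns the commanded pose from where the row before left it, along the tool's axes as they then stand; what a row does not reach is not made up. A row lasts 1/12 s, in which the tool goes at most 41.7 mm and 7.16 degrees, less where a joint would pass 70% of its speed; a pose out of reach is approached as far as the arm can. A call is refused whole if a number of a shift passes 4.17 or a number of a turn 7.16, either way. A call with a gripper value outside its range is refused whole. "jaw" is the opening, from 0 (shut) to 1 (fully open), set as the call begins (left out, the last holds). The fingers move at their own pace and stop on an object; "force" is the grip in N (left out, the last holds). Time passes only in rows, so rows that do not move let the fingers close. It gives the time, the measured TCP pose, the force, the opening and the grip force at its end, in the units of the state.
- bot.read_state(): the state, without advancing time (a new reading comes with each control period).
- bot.grab_frame(name): name is "scene" or "side" or "wrist"; returns the picture (384x512x3 uint8, red, green, blue); there is no depth.
- bot.camera_params(name): a dict with "vertical_fov" (degrees; the focal length in pixels is half the picture's height over the tangent of half this angle, whatever the lens; pixels are square), "cx", "cy" (the principal point, pixels), "xyz" and "orientation" of the camera in the world. Camera axes: x right, y down, z forward; pixel columns grow to the right and rows downward; lengths in m; the calibration is good to about 2 mm. The wrist camera is an equidistant fisheye: a pixel r from the principal point sees the ray r / f radians off the axis. A picture is of the moment at which its call begins: read the wrist's pose just before it. camera_params takes no time and is no camera call; for the wrist camera it gives the pose at the moment of the call.
- bot.hand_in(): hands the job in; it is judged then, once.
Trained networks look in the newest picture that a camera, given by its name, has taken for a name from the list of things; names that differ only in an ending like _2 or _b are one class to them, and where a whole thing is asked for, a point or a joint stands for the part that bears it (a point fixed in the world has none). Each returns a list of dicts, best first, with "conf" (0 to 1); they miss things now and then, are a little off and sometimes report something else, mostly with a low value. They report only what shows in the picture. A call takes as long as a camera call.
- bot.search_frame(camera, target): "position" ([x, y, z] in m, in the coordinates of the camera as it stood for that picture, good to about 4 mm: the middle of the surface that is visible of it).
- bot.landmark_of(camera, target): "position" ([x, y, z] in m, in the coordinates of the camera as it stood for that picture, good to about 4 mm: a listed point, or the origin of a listed thing).
The state is a dict: "time": time; "joints": joint angles; "dq": joint speeds; "effort": joint torques, N m; "tool_pos": TCP position; "eef_rot": TCP orientation; "ft_force": force on the tool from outside, world axes, zero at the start; "torque": the same for the moment, N m; "opening": finger opening in m; "finger_force": force on a finger pad.
Only numpy, scipy, OpenCV 4.12 (cv2) and the standard library are available. Lean on these libraries where they do the work, as an engineer would, in place of code of your own. Each camera call takes 0.05 s, during which the arm holds its last target. There are 200 camera calls.

## Working session

There is one attempt and no reset: what is moved stays moved. The work goes in short steps, Python scripts to look and compute and a tool call to move; the robot and the scene stay as the last step left them, time stands still between calls to the robot, and variables do not carry over. Pictures are saved under pics/ and viewed, at most 10 in all, crops included, and the job is handed in when it is done.

Besides the shell and the picture viewer there is one more tool, called after "Request:" by a JSON object that holds its "op" and its "data". jog_arm: Moves the arm, as the interface text tells. Its arguments: {"type":"object","properties":{"targets":{"type":"array","items":{"type":"object","properties":{"offset":{"type":"array","items":{"type":"number"}},"turn":{"type":"number"}}}},"jaw":{"type":"number"},"force":{"type":"number"}},"required":["targets"]}

```bash
mkdir -p pics
cat > h.py <<'E'
import numpy as np, cv2
from scipy.spatial.transform import Rotation as R
from rig import bot
def w(cam,p,P): return R.from_quat(P["orientation"]).apply(p)+np.array(P["xyz"])
def look(cam,names,save=None):
    P=bot.camera_params(cam); im=bot.grab_frame(cam)
    if save: cv2.imwrite(save,im[:,:,::-1])
    for n in names:
        for f in (bot.landmark_of,):
            r=f(cam,n)[:2]
            print(cam,n,[(round(d["conf"],2),np.round(w(cam,d["position"],P),4).tolist()) for d in r])
    return im,P
E
python3 - <<'E'
from h import *
N=["lamp","drawer_front","grip","button_face","shade","cloche","gift_box","candle_jar"]
a,_=look("scene",N); b,_=look("side",N)
im=np.hstack([a,b])[:,:,::-1]
cv2.imwrite("pics/a.png",cv2.resize(im,(800,300),interpolation=cv2.INTER_AREA))
s=bot.read_state(); print(s); print(R.from_quat(s["eef_rot"]).as_matrix().round(3))
E
```

```text
scene lamp []
scene drawer_front [(0.63, [0.5479, -0.1406, 0.0323])]
scene grip [(0.67, [0.5484, 0.0497, 0.1802])]
scene button_face [(0.35, [0.5479, 0.0673, 0.1789])]
scene shade [(0.79, [0.6375, 0.0529, 0.1562])]
scene cloche [(0.87, [0.6326, 0.423, 0.0026])]
scene gift_box [(0.87, [0.4091, 0.364, 0.0001]), (0.74, [0.5488, 0.0501, 0.1787])]
scene candle_jar [(0.79, [0.5651, -0.4652, 0.0034])]
side lamp [(0.62, [0.543, -0.0006, -0.0018])]
side drawer_front [(0.82, [0.5473, -0.1423, 0.0343])]
side grip [(0.66, [0.5407, 0.0483, 0.1802])]
side button_face [(0.58, [0.6384, 0.0508, 0.1567]), (0.5, [0.5479, 0.0705, 0.1764])]
side shade [(0.55, [0.6378, 0.0461, 0.1573])]
side cloche [(0.76, [0.6325, 0.4185, -0.0017])]
side gift_box [(0.61, [0.4171, 0.3568, 0.003]), (0.28, [0.5472, -0.0002, -0.0037])]
side candle_jar [(0.66, [0.6326, 0.418, -0.0005]), (0.61, [0.5641, -0.4598, -0.0031])]
{'time': 0.9, 'joints': array([-1.48365878e+00,  3.13182192e-01,  4.61202374e-02,  1.30363862e+00,
        5.28145913e-06,  1.43119260e+00]), 'dq': array([ 1.05406388e-04, -9.34755372e-04, -7.67056680e-04, -4.86236550e-04,
       -1.10334721e-05,  3.83462397e-04]), 'effort': array([-2.73710557e-04, -4.80444002e+01,  2.98815948e+01, -6.48826767e-05,
       -3.96880769e-04, -3.04224113e-08]), 'tool_pos': array([ 0.1292547 , -0.56031657,  0.25634161]), 'eef_rot': array([9.93580429e-01, 1.13127935e-01, 1.38396475e-06, 4.79312662e-05]), 'ft_force': array([-0.3071914 , -0.68453695, -0.15798671]), 'torque': array([0.02906222, 0.00960492, 0.05302639]), 'finger_force': 0.0, 'opening': 0.08550595346171937}
[[ 0.974  0.225  0.   ]
 [ 0.225 -0.974 -0.   ]
 [-0.     0.    -1.   ]]
```

View pics/a.png

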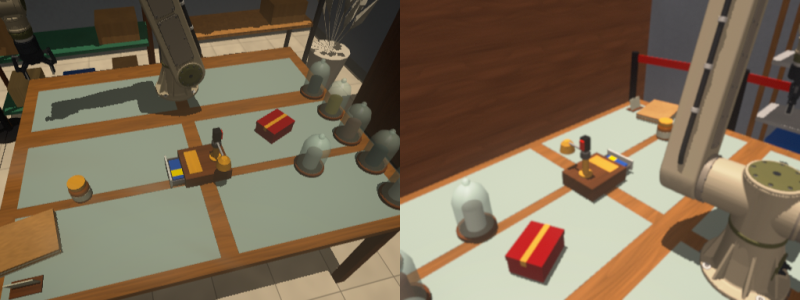

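The lamp (left picture around 205,160) is at about (0.546, 0.003) with yaw near 0, and its drawer is about 45 mm open towards −y. I'll turn 13° so the tool axes line up with the world, shut the jaws, and travel to the drawer.

Request:
{"op": "jog_arm", "data": {"targets": [{"offset":[0,0,0],"turn":6.5},{"offset":[0,0,0],"turn":6.5},{"offset":[2.2,-1.9,0],"turn":0},{"offset":[2.2,-1.9,0],"turn":0},{"offset":[2.2,-1.9,0],"turn":0},{"offset":[2.2,-1.9,0],"turn":0},{"offset":[2.2,-1.9,0],"turn":0},{"offset":[2.2,-1.9,0],"turn":0},{"offset":[2.2,-1.9,0],"turn":0},{"offset":[2.2,-1.9,0],"turn":0}], "jaw": 0, "force": 20}}

```text
time: 1.73
tool_pos: [0.3062, -0.4073, 0.2565]
eef_rot: [1.0, -0.0, 0.0, 0.0]
ft_force: [0.1, -0.9, -0.2]
opening: 0.0001
finger_force: 0.0
```

Request:
{"op": "jog_arm", "data": {"targets": [{"offset":[2.2,-1.8,0],"turn":0},{"offset":[2.2,-1.8,0],"turn":0},{"offset":[2.2,-1.8,0],"turn":0},{"offset":[2.2,-1.8,0],"turn":0},{"offset":[2.2,-1.8,0],"turn":0},{"offset":[2.2,-1.8,0],"turn":0},{"offset":[2.2,-1.8,0],"turn":0},{"offset":[2.2,-1.8,0],"turn":0},{"offset":[2.2,-1.8,0],"turn":0},{"offset":[0,0,0],"turn":0}]}}

```text
time: 2.57
tool_pos: [0.5064, -0.2435, 0.2562]
eef_rot: [1.0, 0.002, 0.001, -0.0]
ft_force: [0.4, 0.1, 0.5]
opening: -0.0002
finger_force: 0.0
```

Run:
```python
from h import *
N=["drawer_front","grip","button_face","shade","lamp"]
im,P=look("wrist",N,"pics/b.png")
s=bot.read_state(); print(s["tool_pos"],s["time"]); print(R.from_quat(s["eef_rot"]).as_matrix().round(3))
```

```text
wrist drawer_front [(0.88, [0.5504, -0.1437, 0.0339])]
wrist grip []
wrist button_face []
wrist shade []
wrist lamp [(0.71, [0.5529, 0.001, 0.0037]), (0.52, [0.5672, -0.4645, 0.0012])]
[ 0.50258106 -0.24705647  0.25633347] 2.8667
[[ 1.    -0.001 -0.   ]
 [-0.001 -1.    -0.   ]
 [-0.     0.    -1.   ]]
```

View pics/b.png

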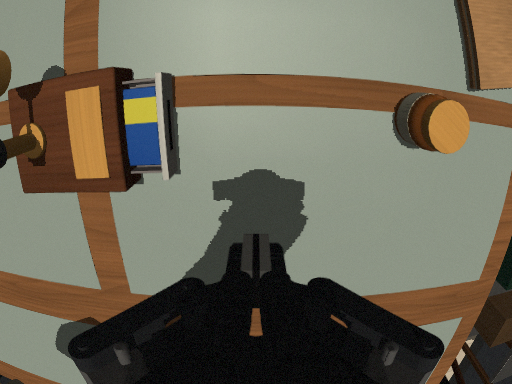

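The wrist picture shows the drawer panel's front edge at about (173,73)–(175,178), the base block left of it, and the mast at the left rim. I'll work out the yaw from those edges.

```bash
cat >> h.py <<'E'
def px(P,u,v,z,h=384):
    f=h/2/np.tan(np.radians(P["vertical_fov"])/2)
    a,b=u-P["cx"],v-P["cy"]; r=np.hypot(a,b); t=r/f
    d=R.from_quat(P["orientation"]).apply([a/r*np.sin(t),b/r*np.sin(t),np.cos(t)])
    o=np.array(P["xyz"]); return (o+d*(z-o[2])/d[2]).round(4)
E
python3 - <<'E'
from h import *
P=bot.camera_params("wrist")
for n,u,v,z in [("panel top far",174,74,.054),("panel top near",172,177,.054),("base",132,68,.058),("base",126,192,.058),("base back",24,192,.058),("base back",10,82,.058)]: print(n,px(P,u,v,z))
im=cv2.imread("pics/b.png")[50:210,0:220]; cv2.imwrite("pics/c.png",cv2.resize(im,(792,576),interpolation=cv2.INTER_CUBIC))
E
```

```text
panel top far [ 0.6046 -0.161   0.054 ]
panel top near [ 0.4878 -0.1519  0.054 ]
base [ 0.6154 -0.1132  0.058 ]
base [ 0.4707 -0.0917  0.058 ]
base back [0.47   0.0844 0.058 ]
base back [0.6271 0.0812 0.058 ]
```

View pics/c.png

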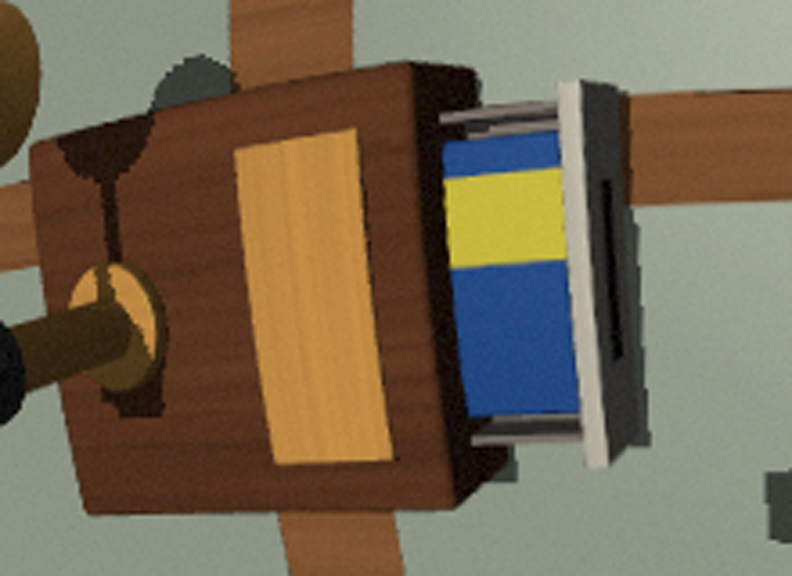

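The enlarged crop gives clean corners: panel outer top edge (582,82)–(607,467), base top (408,62), (452,510), (88,514), (32,148).

Run:
```python
from h import *
P=bot.camera_params("wrist")
Q=[px(P,u/3.6,50+v/3.6,z)[:2] for u,v,z in [(582,82,.054),(607,467,.054),(408,62,.058),(452,510,.058),(88,514,.058),(32,148,.058)]]
print(np.array(Q)); ang=lambda a,b:np.degrees(np.arctan2(*(a-b)[::-1]))
print("yaw",ang(Q[0],Q[1]),ang(Q[2],Q[3]),ang(Q[5],Q[4]),ang(Q[4],Q[3])-90,ang(Q[5],Q[2])-90,"centre",np.mean(Q[2:],0))
```

```text
[[ 0.607  -0.1469]
 [ 0.4846 -0.1474]
 [ 0.6191 -0.0897]
 [ 0.4711 -0.0912]
 [ 0.4688  0.0838]
 [ 0.6149  0.0847]]
yaw 0.23405008504432573 0.5806805858927064 0.35294694938410803 0.7529868913725863 1.3795628919770024 centre [ 0.543475 -0.0031  ]
```

Request:
{"op": "jog_arm", "data": {"targets": [{"offset":[0.9,-0.7,3.3]},{"offset":[0.9,-0.7,3.3]},{"offset":[0.9,-0.7,3.3]},{"offset":[0.9,-0.7,3.3]},{"offset":[0.8,-0.7,3.3]},{"offset":[0,0,3.1]},{"offset":[0,0,0]},{"offset":[0,0,0]}]}}

```text
validation failed for argument at $.ta...
```

Request:
{"op": "jog_arm", "data": {"targets": [{"offset":[0,-1.2,0]},{"offset":[0,-1.2,0]},{"offset":[0,-1.2,0]},{"offset":[0,-1.0,0]},{"offset":[0,-1.0,0]},{"offset":[0,-1.0,0]},{"offset":[0,-0.5,0]},{"offset":[0,0,0]}]}}

```text
validation failed for argument at $.ta...
```

Turn is required in every row.

Request:
{"op": "jog_arm", "data": {"targets": [{"offset":[0.9,-0.7,3.3],"turn":0},{"offset":[0.9,-0.7,3.3],"turn":0},{"offset":[0.9,-0.7,3.3],"turn":0},{"offset":[0.9,-0.7,3.3],"turn":0},{"offset":[0.8,-0.7,3.3],"turn":0},{"offset":[0,0,3.1],"turn":0},{"offset":[0,0,0],"turn":0},{"offset":[0,0,0],"turn":0}]}}

```text
time: 3.53
tool_pos: [0.5453, -0.2113, 0.059]
eef_rot: [1.0, -0.001, -0.002, -0.001]
ft_force: [-0.1, 0.3, 0.7]
opening: 0.0
finger_force: 0.0
```

Request:
{"op": "jog_arm", "data": {"targets": [{"offset":[0,-1.2,0],"turn":0},{"offset":[0,-1.2,0],"turn":0},{"offset":[0,-1.2,0],"turn":0},{"offset":[0,-1.0,0],"turn":0},{"offset":[0,-1.0,0],"turn":0},{"offset":[0,-1.0,0],"turn":0},{"offset":[0,-0.5,0],"turn":0},{"offset":[0,0,0],"turn":0}]}}

```text
time: 4.2
tool_pos: [0.5474, -0.1388, 0.0606]
eef_rot: [1.0, 0.001, 0.0, -0.0]
ft_force: [0.1, 1.1, -0.4]
opening: -0.0
finger_force: 0.0
```

Request:
{"op": "jog_arm", "data": {"targets": [{"offset":[0,-0.7,0],"turn":0},{"offset":[0,-0.7,0],"turn":0},{"offset":[0,-0.5,0],"turn":0},{"offset":[0,-0.3,0],"turn":0},{"offset":[0,0,0],"turn":0},{"offset":[0,0,0],"turn":0}]}}

```text
time: 4.7
tool_pos: [0.5472, -0.1179, 0.0601]
eef_rot: [1.0, 0.0, -0.0, -0.0]
ft_force: [-0.2, 0.1, 0.8]
opening: -0.0005
finger_force: 0.0
```

Request:
{"op": "jog_arm", "data": {"targets": [{"offset":[0,-0.2,0],"turn":0},{"offset":[0,-0.2,0],"turn":0},{"offset":[0,0,0],"turn":0},{"offset":[0,0,0],"turn":0}]}}

```text
time: 5.03
tool_pos: [0.5472, -0.1143, 0.0601]
eef_rot: [1.0, -0.0, -0.0, -0.0]
ft_force: [-0.3, -0.2, -0.8]
opening: -0.0002
finger_force: 0.3
```

Still no hard stop; I'll push on in small steps until the force rises.

Request:
{"op": "jog_arm", "data": {"targets": [{"offset":[0,-0.2,0],"turn":0},{"offset":[0,-0.2,0],"turn":0},{"offset":[0,0,0],"turn":0},{"offset":[0,0,0],"turn":0}]}}

```text
time: 5.37
tool_pos: [0.5473, -0.1101, 0.0603]
eef_rot: [1.0, 0.0, -0.0, -0.0]
ft_force: [-0.1, 0.0, -0.7]
opening: -0.0003
finger_force: 0.2
```

Request:
{"op": "jog_arm", "data": {"targets": [{"offset":[0,-0.1,0],"turn":0},{"offset":[0,-0.1,0],"turn":0},{"offset":[0,0,0],"turn":0},{"offset":[0,0,0],"turn":0}]}}

```text
time: 5.7
tool_pos: [0.5473, -0.1082, 0.0603]
eef_rot: [1.0, 0.0, -0.0, -0.0]
ft_force: [0.1, -0.9, 0.0]
opening: -0.0005
finger_force: 0.4
```

Run:
```python
from h import *
im,P=look("wrist",["drawer_front"])
cv2.imwrite("pics/d.png",im[:,:,::-1])
```

```text
wrist drawer_front [(0.67, [0.5486, -0.0969, 0.0331])]
```

View pics/d.png

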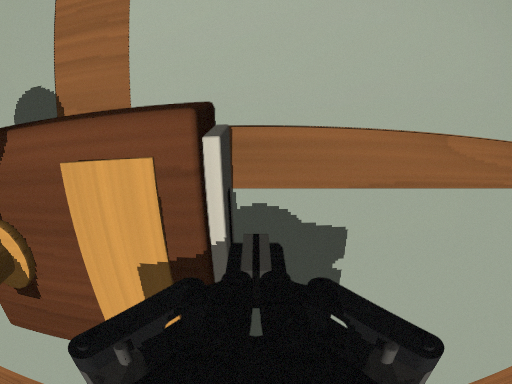

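The drawer is nearly shut: the panel (215,125–280) is right beside the block and the finger is touching it. I'll push to the stop.

Request:
{"op": "jog_arm", "data": {"targets": [{"offset":[0,-0.1,0],"turn":0},{"offset":[0,-0.1,0],"turn":0},{"offset":[0,0,0],"turn":0},{"offset":[0,0,0],"turn":0}]}}

```text
time: 6.13
tool_pos: [0.5473, -0.1071, 0.0603]
eef_rot: [1.0, -0.0, -0.0, 0.001]
ft_force: [-1.9, -5.8, -0.7]
opening: -0.0002
finger_force: 2.5
```

Request:
{"op": "jog_arm", "data": {"targets": [{"offset":[0,-0.1,0],"turn":0},{"offset":[0,-0.05,0],"turn":0},{"offset":[0,0,0],"turn":0},{"offset":[0,0,0],"turn":0}]}}

```text
time: 6.47
tool_pos: [0.5473, -0.107, 0.0604]
eef_rot: [1.0, -0.001, -0.0, 0.002]
ft_force: [-1.9, -9.5, -1.0]
opening: 0.0004
finger_force: 4.6
```

The drawer is hard against its stop, with no movement at 9.5 N. Next I back off, rise, open, and move over the grip.

Request:
{"op": "jog_arm", "data": {"targets": [{"offset":[0,1.0,0],"turn":0},{"offset":[0,2.0,-2],"turn":0},{"offset":[0,0,-3.6],"turn":0},{"offset":[0,0,-3.6],"turn":0},{"offset":[0,0,-3.6],"turn":0},{"offset":[0,0,-3.6],"turn":0},{"offset":[0,0,-3.6],"turn":0},{"offset":[0,0,-2],"turn":0},{"offset":[0,0,0],"turn":0},{"offset":[0,0,0],"turn":0}]}}

```text
time: 7.3
tool_pos: [0.5483, -0.1349, 0.2818]
eef_rot: [1.0, 0.0, 0.002, 0.0]
ft_force: [-0.4, 0.2, -1.3]
opening: 0.0001
finger_force: 0.0
```

Run:
```python
from h import *
im,P=look("wrist",["drawer_front","lamp","grip","button_face","shade"],"pics/e.png")
look("scene",["grip","drawer_front","shade"]); look("side",["grip","drawer_front","shade"])
```

```text
wrist drawer_front [(0.65, [0.551, -0.0936, 0.0305])]
wrist lamp [(0.95, [0.5488, 0.0023, 0.0019])]
wrist grip []
wrist button_face []
wrist shade [(0.64, [0.6346, 0.052, 0.1581])]
scene grip [(0.95, [0.546, 0.0497, 0.1796])]
scene drawer_front [(0.53, [0.5432, -0.0964, 0.0358])]
scene shade [(0.86, [0.639, 0.0523, 0.1566]), (0.24, [0.5468, -0.0927, 0.0352])]
side grip [(0.57, [0.5442, 0.05, 0.1794])]
side drawer_front [(0.57, [0.5462, -0.0935, 0.0321]), (0.18, [0.6288, 0.4208, 0.0004])]
side shade [(0.62, [0.6362, 0.0537, 0.1577])]
```

View pics/e.png

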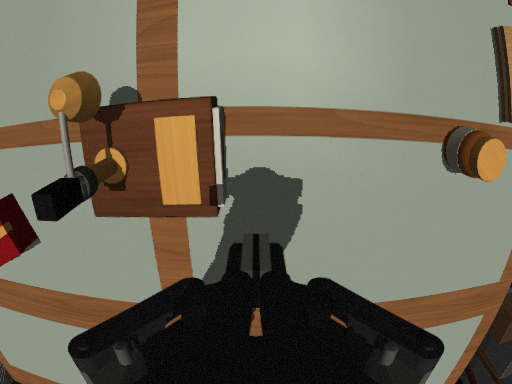

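The drawer shows shut, with the white panel at x≈220 px against the block. The grip is at lower left (60,198). I'll move over it at (0.546, 0.05) with the jaws open.

Request:
{"op": "jog_arm", "data": {"targets": [{"offset":[0,-3.1,0],"turn":0},{"offset":[0,-3.1,0],"turn":0},{"offset":[0,-3.1,0],"turn":0},{"offset":[0,-3.1,0],"turn":0},{"offset":[0,-3.1,0],"turn":0},{"offset":[0,-3.0,0],"turn":0},{"offset":[0,0,0],"turn":0},{"offset":[0,0,0],"turn":0},{"offset":[0,0,0],"turn":0}], "jaw": 1}}

```text
time: 8.75
tool_pos: [0.5474, 0.05, 0.2803]
eef_rot: [1.0, 0.0, 0.0, 0.0]
ft_force: [-0.1, 0.3, -0.7]
opening: 0.0856
finger_force: 0.0
```

Run:
```python
from h import *
im,P=look("wrist",["lamp","grip","button_face","shade"],"pics/f.png")
print(bot.read_state()["tool_pos"],P["xyz"])
```

```text
wrist lamp [(0.87, [0.5481, 0.0012, 0.0011])]
wrist grip [(0.67, [0.5421, 0.0475, 0.181])]
wrist button_face [(0.77, [0.5424, 0.0681, 0.1829])]
wrist shade [(0.83, [0.6352, 0.0501, 0.1584])]
[0.54745388 0.04904014 0.28023332] [0.63099921 0.04837082 0.39849917]
```

View pics/f.png

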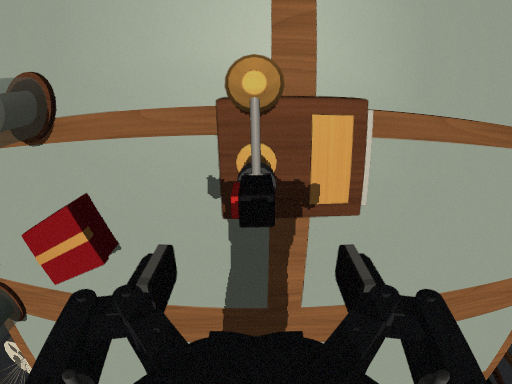

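The grip (239–274 px, centre ≈256) is midway between the open fingers, and the red button is on its +y side. I'll descend 9.3 cm and close at 60 N.

Request:
{"op": "jog_arm", "data": {"targets": [{"offset":[-0.2,0,2],"turn":0},{"offset":[0,0,2],"turn":0},{"offset":[0,0,2],"turn":0},{"offset":[0,0,2],"turn":0},{"offset":[0,0,1.3],"turn":0},{"offset":[0,0,0],"turn":0},{"offset":[0,0,0],"turn":0}]}}

```text
time: 9.58
tool_pos: [0.5449, 0.0496, 0.1868]
eef_rot: [1.0, -0.001, -0.001, 0.0]
ft_force: [0.6, -0.2, 0.0]
opening: 0.0852
finger_force: 0.0
```

Request:
{"op": "jog_arm", "data": {"targets": [{"offset":[0,0,0],"turn":0},{"offset":[0,0,0],"turn":0},{"offset":[0,0,0],"turn":0},{"offset":[0,0,0],"turn":0},{"offset":[0,0,0],"turn":0},{"offset":[0,0,0],"turn":0},{"offset":[0,0,0],"turn":0},{"offset":[0,0,0],"turn":0},{"offset":[0,0,0],"turn":0},{"offset":[0,0,0],"turn":0}], "jaw": 0, "force": 60}}

```text
time: 10.42
tool_pos: [0.5459, 0.0495, 0.1884]
eef_rot: [1.0, 0.0, 0.001, 0.001]
ft_force: [-0.5, -2.9, 5.0]
opening: 0.0253
finger_force: 59.2
```

The button is squeezed in (opening 25 mm, 59 N). Now I pull straight up.

Request:
{"op": "jog_arm", "data": {"targets": [{"offset":[0,0,-0.5],"turn":0},{"offset":[0,0,-0.5],"turn":0},{"offset":[0,0,-0.5],"turn":0},{"offset":[0,0,-0.5],"turn":0},{"offset":[0,0,0],"turn":0},{"offset":[0,0,0],"turn":0}]}}

```text
time: 10.92
tool_pos: [0.5458, 0.0496, 0.2073]
eef_rot: [1.0, 0.0, 0.0, 0.001]
ft_force: [2.1, -5.4, -2.7]
opening: 0.0255
finger_force: 59.6
```

Request:
{"op": "jog_arm", "data": {"targets": [{"offset":[0,0,-1],"turn":0},{"offset":[0,0,-1],"turn":0},{"offset":[0,0,-1],"turn":0},{"offset":[0,0,-1],"turn":0},{"offset":[0,0,-1],"turn":0},{"offset":[0,0,-1],"turn":0},{"offset":[0,0,-1],"turn":0},{"offset":[0,0,-1],"turn":0},{"offset":[0,0,0],"turn":0},{"offset":[0,0,0],"turn":0}]}}

```text
time: 11.75
tool_pos: [0.5458, 0.0495, 0.2875]
eef_rot: [1.0, 0.0, 0.0, 0.001]
ft_force: [2.1, -5.3, -2.2]
opening: 0.0256
finger_force: 64.0
```

Request:
{"op": "jog_arm", "data": {"targets": [{"offset":[0,0,-0.3],"turn":0},{"offset":[0,0,-0.3],"turn":0},{"offset":[0,0,-0.2],"turn":0},{"offset":[0,0,0],"turn":0},{"offset":[0,0,0],"turn":0},{"offset":[0,0,0],"turn":0}]}}

```text
time: 12.25
tool_pos: [0.5458, 0.0495, 0.2949]
eef_rot: [1.0, 0.0, 0.0, 0.001]
ft_force: [2.4, -5.8, -2.6]
opening: 0.0256
finger_force: 63.9
```

Run:
```python
from h import *
for c in("scene","side"): look(c,["grip","shade","drawer_front"])
```

```text
scene grip [(0.91, [0.5468, 0.0518, 0.2849])]
scene shade [(0.79, [0.6379, 0.051, 0.2655]), (0.36, [0.5451, -0.0924, 0.0344])]
scene drawer_front []
side grip [(0.6, [0.5444, 0.0509, 0.2871])]
side shade [(0.74, [0.6398, 0.0472, 0.2634])]
side drawer_front [(0.39, [0.5474, -0.0938, 0.032])]
```

The mast came along: the shade is up about 106 mm. Now I feel for the hard end.

Request:
{"op": "jog_arm", "data": {"targets": [{"offset":[0,0,-0.2],"turn":0},{"offset":[0,0,-0.1],"turn":0},{"offset":[0,0,0],"turn":0},{"offset":[0,0,0],"turn":0}]}}

```text
time: 12.98
tool_pos: [0.5458, 0.0496, 0.2978]
eef_rot: [1.0, 0.0, 0.0, 0.001]
ft_force: [2.4, -5.4, -3.0]
opening: 0.0254
finger_force: 63.8
```

Request:
{"op": "jog_arm", "data": {"targets": [{"offset":[0,0,-0.1],"turn":0},{"offset":[0,0,-0.1],"turn":0},{"offset":[0,0,0],"turn":0},{"offset":[0,0,0],"turn":0}]}}

```text
time: 13.32
tool_pos: [0.5458, 0.0496, 0.2985]
eef_rot: [1.0, 0.0, -0.001, 0.001]
ft_force: [4.9, -5.4, -9.4]
opening: 0.0257
finger_force: 63.2
```

The force is rising at about 110 mm of travel, so this is the hard end. One more small nudge should confirm it.

Request:
{"op": "jog_arm", "data": {"targets": [{"offset":[0,0,-0.1],"turn":0},{"offset":[0,0,0],"turn":0},{"offset":[0,0,0],"turn":0},{"offset":[0,0,0],"turn":0}]}}

```text
time: 13.65
tool_pos: [0.5458, 0.0495, 0.2985]
eef_rot: [1.0, -0.0, -0.001, 0.0]
ft_force: [5.1, -4.9, -12.8]
opening: 0.0254
finger_force: 62.7
```

Run:
```python
from h import *
im,P=look("scene",["grip","shade","drawer_front"]); a,_=look("side",["shade","drawer_front"])
cv2.imwrite("pics/g.png",np.hstack([im[100:300,150:350],a[100:300,150:350]])[:,:,::-1].repeat(2,0).repeat(2,1))
```

```text
scene grip [(0.65, [0.5491, 0.0519, 0.2873])]
scene shade [(0.84, [0.6378, 0.0528, 0.267])]
scene drawer_front [(0.66, [0.4143, 0.3636, 0.0039]), (0.45, [0.5447, -0.0941, 0.0345])]
side shade [(0.58, [0.6391, 0.0507, 0.2692]), (0.22, [0.5615, -0.4626, -0.0048])]
side drawer_front [(0.54, [0.5464, -0.0949, 0.0305])]
```

View pics/g.png

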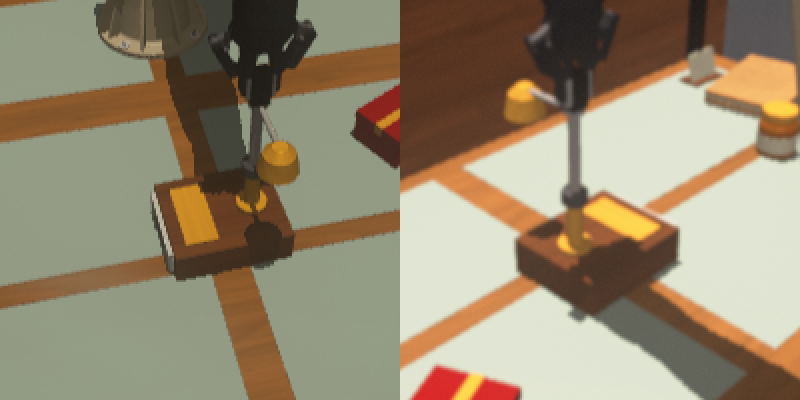

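The picture shows the mast fully extended with the silver rod out (left view 255,130), the gripper still holding it, and the drawer shut (160,230).

```bash
python3 -c "
from rig import bot
print(bot.hand_in())"
```

```text
the job is handed in; nothing more can be done
None
```

I pushed the battery drawer fully shut, then pulled the mast past the click to its hard end (about 110 mm up) and handed in with the gripper still holding it there; I kept clear of the other items on the counter.

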